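# Gate a frosted lens into the eyepiece board

## Robot

A 6-joint arm with a two-finger parallel gripper is mounted at the origin on the work surface. World frame = base frame: x ahead of the robot, y to its left, z up, the work surface at z = 0. Lengths are in mm, angles in rad, forces in N, time in s.
With the tool pointing down it reaches from about 350 to 775 mm from the base axis. Payload 7.3 kg.
Tool frame: the origin (TCP) lies on the centre line of the jaws, within the pads' length; the fingertips stand 22 mm ahead of it and the grasp point (between the pads) lies 3 mm ahead of it; z points along the fingers, y is the direction in which the jaws open and shut (so a half turn about z gives the same grasp; the last joint's range is limited). The gripper opens to 92 mm and grips with 3 to 60 N. Pads are 19 mm wide; open, the fingers measure 130 mm over their backs; the gripper's body (75 mm by 190 mm) begins 47 mm behind the grasp point.
Start: joints at [-1.265, 0.342, 1.524, -0, 1.275, -0.146], TCP at [229.231, -472.33, 248.741] pointing down, gripper open.
Joint ranges: [-2.53, 2.53], [-0.77, 2.02], [0.04, 2.7], [-1, 4.14], [0.28, 2.66], [-3.11, 3.11]. Speed limits (rad/s): [2.57, 2.57, 3.14, 3.14, 3.14, 3.14].

## Interface

Orientations are given as [roll, pitch, yaw] about the fixed x, y, z axes, in that order (R = Rz(yaw) Ry(pitch) Rx(roll)).
In Python, from plant import get_obs, capture, bot, spot_in gives the robot as it stands.
- The arm moves only by the shell command python3 -m handwheel 'ROWS' [OPENING]. ROWS is JSON, a list of rows, each a list of 2 entries, a list of its own where there are three numbers: the shift along the world's x, y, z in mm, then the turn, a rotation vector about the world's x, y, z in rad. In form: [[[x, y, z], [wx, wy, wz]], ...]. A call has 1 to 12 rows; each row shifts and turns the commanded pose from where the row before left it; what a row does not reach is not made up. A row lasts 1/8 s, in which the tool goes at most 62.5 mm and 10.7 degrees, less where a joint would pass 70% of its speed; a pose out of reach is approached as far as the arm can. A call is refused whole if a number of a shift passes 62.5 or a number of a turn 0.188, either way. A call with a gripper value outside its range is refused whole. OPENING is the closure, from 0 (fully open) to 1 (shut), set as the call begins (- or left out, the last holds). The fingers move at their own pace and stop on an object; the grip force is fixed at half the most. Time passes only in rows, so rows that do not move let the fingers close. It gives the time, the measured TCP pose, the force and the opening at its end, in the units of the state.
- get_obs(): the state, without advancing time (a new reading comes with each control period).
- capture(name): name is "side" or "top" or "wrist"; returns a dict with "img" (480x640x3 uint8, red, green, blue), "fx", "fy", "cx", "cy" (pixels), "cam_to_world" (4x4, takes a point from camera to world coordinates). Camera axes: x right, y up, looking along -z (the intrinsics and any distortion apply to the point x, -y, -z); pixel columns grow to the right and rows downward; lengths in mm; the calibration is good to about 2 mm. A picture is of the moment at which its call begins. There is no depth.
- bot.close_job(): hands the job in, once; it reports no verdict.
Trained networks look in the newest picture that a camera, given by its name, has taken for a name from the list of things; names that differ only in an ending like _2 or _b are one class to them, and where a whole thing is asked for, a point or a joint stands for the part that bears it (a point fixed in the world has none). Each returns a list of dicts, best first, with "score" (0 to 1); they miss things now and then, are a little off and sometimes report something else, mostly with a low value. They report only what shows in the picture. A call takes as long as a camera call. They do not tell look-alikes from the thing itself.
- spot_in(thing, camera): "xyz" ([x, y, z] in mm, in the coordinates of the camera as it stood for that picture, good to about 4 mm: the middle of the surface that is visible of it).
The state is a dict: "time": time; "joint_positions": joint angles; "dq": joint speeds; "tau": joint torques, N m; "tool_pos": TCP position; "tcp_rot": TCP orientation; "contact_force": force on the tool from outside, world axes, zero at the start; "moment": the same for the moment, N m; "grip_width": finger opening in mm.
Only numpy, scipy, OpenCV 4.12 (cv2) and the standard library are available. Lean on these libraries where they do the work, as an engineer would, in place of code of your own. Each camera call takes 0.05 s, during which the arm holds its last target. There are 200 camera calls.

## Task

Take the loose frosted lens from its cork pad and seat it fully down in the open well of the eyepiece board, then slide the brass cover over it along the rails until its spring tab clicks past the ledge, and let go: the cover must stay latched. Feel for the click and stop pushing soon after it, gently, because the small cork stop behind the ledge is crushed by a hard push; leave the other things on the table alone.

Things in the scene. Friction and masses are not known exactly. Their poses are not given: they have to be found in the camera images.
- board: dark rosewood eyepiece board, fixed, 300 x 116 x 22 mm, x from -190 to +110 mm. Origin on the table below the open well's centre; +x is the way the cover slides shut, z up. Brass rails rise 21 mm above its top along x from -180 to +45 mm, inner faces at y = +-45 mm. At x = +80 mm a finished second eyepiece: 46 mm brass ring, 6 mm high
- well (a point): centre of the floor of the open round well in the board, 17 mm above the table; well 39 mm in diameter, 5 mm deep (its mouth is the board's top, 22 mm above the table), mouth slightly chamfered
- lens: loose frosted lens in a brass cell: upright disc, 36 mm in diameter, 16 mm high, 40 to 85 g; origin at the centre of its underside. Seated, it stands 11 mm above the board's top and clears the cover by 2 mm. Over the well grip its rim with the fingers across the board (along its y): the open cover's front edge may be only 33 mm from the well's centre
- pad: fixed round cork pad on which the lens lies (up to 11 mm off its centre), 68 mm in diameter, 10 mm high; origin at the centre of its underside
- cover (a joint): travel (m) of the brass cover along the board's +x: 0 fully open, starts at 0 to 0.014. Plate 88 (x) x 86 x 4 mm, top 39 mm above the table, captive in the rails, about 1 N of friction. A springy steel tab trails behind it on a hand-fitted tongue, so that it clicks past the ledge at some travel between 0.069 and 0.100, different on every cover: find it by feel
- lug (a point): middle of the top face of the upright brass lug by which the cover is pushed or pinched: 10 mm along x, 30 mm across, standing 30 mm above the cover's top (top face 69 mm above the table); moves with the cover, which reaches 46 mm ahead of the lug's middle and 42 mm behind it
- stop: sprung cork stop bar on the board ahead of the ledge, 6 x 60 x 7 mm, hidden under the open cover; origin under its middle. Ribs on the cover's hidden tongue meet it at the click; it gives 4 N per mm along x. At a push of 8 to 11 N the tab is surely past; over 14 N on it (3.5 mm) crushes it. Let go, a latched cover stays tight against it with some 4 N; not latched, under 2 N
- cover_front (a point): middle of the cover's front edge, underside, 35 mm above the table. Pushing feels so: from 10 mm before the click the push rises steadily from 1 N to about 5 N (felt as up to 7 N with rubbing) as the tab climbs the ledge, drops to about 1 N at its crest, the tab snaps down behind it within 4 mm, and only then the stop stiffens the push
- dish: bystander: loose shallow white porcelain dish, 84 mm wide, 22 mm high, origin at the centre of its underside; it and the pad may have changed places
- burnisher: bystander: loose steel burnisher with a boxwood grip, 160 mm long, 18 mm thick, lying beyond the board; origin under the joint of steel and grip
- jar: bystander: loose amber glass jar, 52 mm in diameter, 70 mm high, origin at the centre of its underside
- spindle: bystander: fixed brass polishing spindle with a crank on an iron foot of 110 x 150 mm, 145 mm high, to the left of the board; origin at the centre of its underside
Mind the look-alikes: they are no part of the job. Of the things shaped like the lens, the brass one is meant.

How it is judged (in metres and radians):
On the way, in this order (a step that is already met when the one before it is completed fails the run):
1. the lens stands fully down in the well (horizontal distance between lens and well below 0.004 m and z of lens in the frame of well between -0.002 and 0.002 m and angle between lens's own z axis and vertical below 0.1 rad), for 0.2 s.
2. the cover is slid over it and its tab has clicked past the ledge (contact force between cover and stop above 2.5 N and value of joint cover above 0.06 m), for 0.3 s.
At the end, for the whole second after the job is handed in: the lens is at rest in the well (within 4 mm of its centre and 2 mm of its floor, tilt under 0.1 rad); the cover, let go and at rest at a travel above 0.06 m, is latched: it still presses on the sprung stop with over 2.5 N, which only the tab behind the ledge can keep up (all of step 1 and all of step 2 and linear speed of lens below 0.01 m/s and velocity of joint cover between -0.003 and 0.003 m/s); the robot touches nothing.
It fails at once if the sprung stop is pressed with more than 14 N (contact force between cover and stop above 14 N).
It fails at once if the cover is rammed against the lens (more than 6 N) (contact force between cover and lens above 6 N).
It fails at once if a bystander (dish, burnisher, jar) is moved by more than 20 mm (distance of any of dish, burnisher, jar from where it was at the start of the episode above 0.02 m).
It also fails if it takes over 54 s, if anything falls off the work surface, if the arm or the gripper's body presses on something with over 40 N, if the wrist force passes 120 N, or if a joint passes its speed limit or range.

## Working session

There is one attempt and no reset: what is moved stays moved. The work goes in short steps, Python scripts to look and compute and a shell command to move; the robot and the scene stay as the last step left them, time stands still between calls to the robot, and variables do not carry over. Pictures are saved under pics/ and viewed, about 8 in all and at most 12, crops included, and the job is handed in when it is done.

```bash
mkdir -p pics; ls
cat > h.py <<'E'
import numpy as np, cv2
from plant import get_obs, capture, bot, spot_in
def ray(c,u,v,z):
    M=np.array(c["cam_to_world"]); d=M[:3,:3]@np.array([(u-c["cx"])/c["fx"],-(v-c["cy"])/c["fy"],-1]); o=M[:3,3]
    return o+d*(z-o[2])/d[2]
def proj(c,p):
    M=np.array(c["cam_to_world"]); q=M[:3,:3].T@(np.array(p,float)-M[:3,3])
    return c["cx"]+c["fx"]*q[0]/-q[2], c["cy"]+c["fy"]*-q[1]/-q[2]
def spots(c,cam,names):
    M=np.array(c["cam_to_world"])
    for n in names:
        for d in spot_in(n,cam)[:3]:
            p=M@np.r_[d["xyz"],1]; print(cam,n,round(d["score"],2),p[:3].round(1),np.round(proj(c,p[:3])))
def save(img,n): cv2.imwrite("pics/"+n+".png",cv2.cvtColor(img,cv2.COLOR_RGB2BGR))
E
python3 - <<'E'
from h import *
c=capture("top"); save(c["img"],"top1"); print({k:c[k] for k in c if k!="img"})
spots(c,"top",["lens","pad","board","lug","cover","dish","jar","burnisher","spindle"])
c=capture("side"); save(c["img"],"side1"); spots(c,"side",["lens","lug","pad","board"])
print(get_obs())
E
```

```text
pics
{'fx': 509.2982614236855, 'fy': 509.2982614236855, 'cx': 320.990399621816, 'cy': 238.39000349472505, 'cam_to_world': array([[-3.24313083e-03,  9.91499110e-01, -1.30073044e-01,
         4.21739358e+02],
       [-9.99994490e-01, -3.30776740e-03, -2.80884299e-04,
         1.34870511e+01],
       [-7.08747908e-04,  1.30071417e-01,  9.91504374e-01,
         1.55215862e+03],
       [ 0.00000000e+00,  0.00000000e+00,  0.00000000e+00,
         1.00000000e+00]])}
top lens 0.69 [ 558.8 -162.1   15.5] [379. 259.]
top lens 0.61 [561.7  18.6  36.4] [319. 258.]
top lens 0.47 [ 471.7 -163.    16.3] [380. 288.]
top pad 0.7 [ 490.2 -257.6   13.4] [411. 282.]
top board 0.73 [558.2  69.9  20.8] [302. 260.]
top board 0.31 [ 486.7 -260.    27.1] [413. 283.]
top lug 0.69 [557.2  19.4  39.2] [319. 259.]
top cover 0.62 [563.6  17.7  38.8] [320. 257.]
top cover 0.22 [552.4 490.2  22. ] [163. 262.]
top dish 0.77 [ 638.2 -276.5   13.8] [416. 233.]
top jar 0.81 [ 386.6 -437.1   74.8] [479. 317.]
top jar 0.68 [560.2  69.1  21.1] [303. 259.]
top burnisher 0.62 [800.  -25.9  15.6] [334. 182.]
top burnisher 0.
[... 437 characters left out ...]
8 [566.9  15.   23. ] [298. 250.]
{'time': 0.75, 'joint_positions': array([-1.26499996e+00,  3.41960056e-01,  1.52408274e+00, -2.39710005e-06,
        1.27542197e+00, -1.46003269e-01]), 'dq': array([ 0.00048223, -0.00122302,  0.00205413,  0.00019486,  0.00165471,
       -0.0011608 ]), 'tau': array([-1.32766192e-03, -4.31068754e+01, -2.44465292e+01,  7.16563454e-02,
        4.82868240e-02, -1.63205743e-05]), 'tool_pos': array([ 229.23034273, -472.33079261,  248.7672891 ]), 'tcp_rot': array([3.14146646e+00, 2.08747736e-05, 4.51800329e-01]), 'contact_force': array([-0.39869059,  0.47375062, -0.91433362]), 'moment': array([ 0.00417654, -0.00973139,  0.03328707]), 'grip_width': 91.80043102613611}
```

View pics/top1.png

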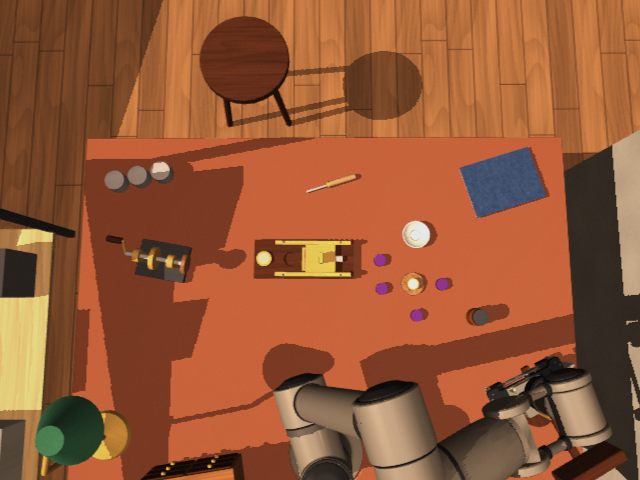

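View pics/side1.png

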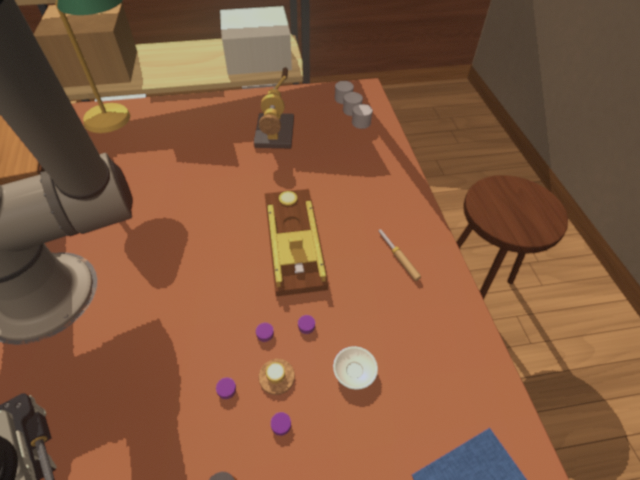

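The top view shows the board at about px (254–354, 240–278), with its closing direction (+x) pointing image-left, which is world +y. The finished eyepiece is at (264, 259), the well near (295, 259) and the lug near (340, 259). The brass lens is on its pad at (413, 284) with four purple look-alikes around it, and the dish is at (416, 233). I'll move over the lens first.

```bash
python3 -m handwheel '[[[43,35,-8],[0,0,0.186]],[[43,35,-8],[0,0,0.186]],[[43,35,-8],[0,0,0.186]],[[43,35,-8],[0,0,0.186]],[[43,35,-8],[0,0,0.186]],[[43,35,-8],[0,0,0.186]],[[0,0,0],[0,0,0]],[[0,0,0],[0,0,0]]]' 0.35
python3 - <<'E'
from h import *
c=capture("wrist"); save(c["img"],"w1"); spots(c,"wrist",["lens","pad","dish"])
print(c["cam_to_world"].round(3),get_obs()["tool_pos"],get_obs()["tcp_rot"],get_obs()["grip_width"])
a=capture("top")["img"][225:295,235:375]; save(cv2.resize(a,None,fx=5.6,fy=5.6,interpolation=cv2.INTER_CUBIC),"t2")
E
```

```text
time: 1.75
tool_pos: [487.0, -262.5, 200.7]
tcp_rot: [-3.141, 0.0, 1.567]
contact_force: [-0.5, 0.0, 0.2]
grip_width: 59.5
wrist lens 0.98 [ 485.3 -348.4   21.9] [318. 315.]
wrist lens 0.92 [ 483.6 -260.1   24.6] [315. 218.]
wrist lens 0.82 [ 396.5 -273.7   13.4] [213. 231.]
wrist pad 0.61 [ 489.3 -258.8    8.8] [322. 212.]
wrist dish 0.88 [ 643.7 -280.9   15.6] [504. 239.]
[[ 1.00000e+00  2.00000e-03  1.00000e-03  4.87289e+02]
 [-3.00000e-03  9.62000e-01  2.75000e-01 -1.88847e+02]
 [ 0.00000e+00 -2.75000e-01  9.62000e-01  3.37888e+02]
 [ 0.00000e+00  0.00000e+00  0.00000e+00  1.00000e+00]] [ 486.49589814 -263.42226446  201.07339818] [3.14119152e+00 4.20764355e-04 1.56527096e+00] 59.87402280883488
```

View pics/w1.png

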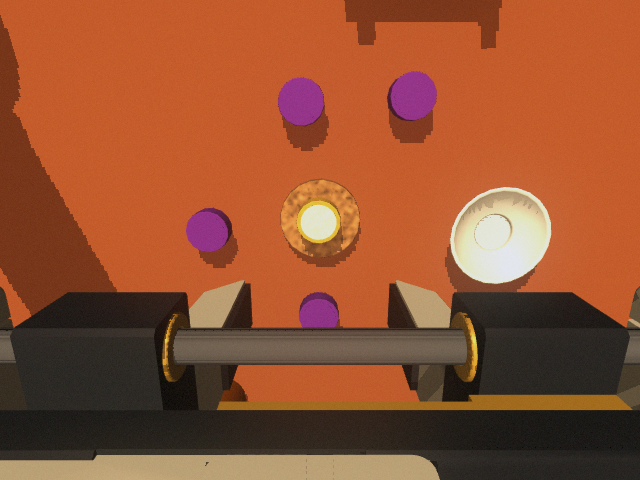

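View pics/t2.png

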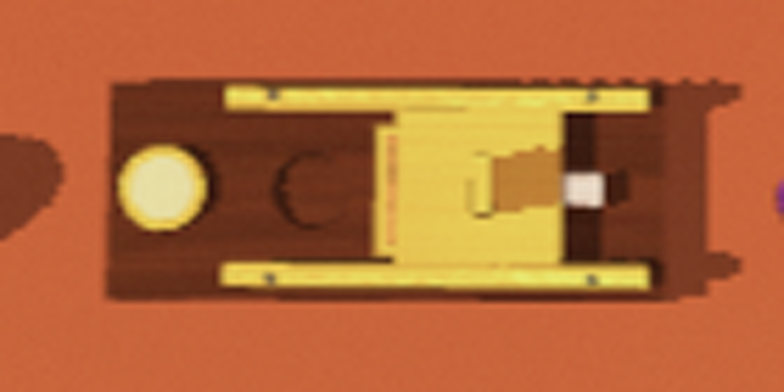

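Run:
```python
from h import *
c=capture("wrist"); print("lens",ray(c,319,222,26),"pad",ray(c,320,218,10))
t=capture("top"); f=lambda u,v,z: ray(t,235+u/5.6,225+v/5.6,z)
# crop px (u+.5)/5.6-.5
g=lambda u,v,z: ray(t,235+(u+.5)/5.6-.5,225+(v+.5)/5.6-.5,z)
r=g(163,188,28); print("ring",r)
for p in [(111,82,22),(107,298,22),(225,98,43),(650,98,43),(220,276,43),(650,276,43)]: print(p,g(*p).round(1))
print("front",g(376,125,39),g(376,257,39),"well mouth left edge",g(276,190,22))
```

```text
lens [ 486.49085857 -264.1773539    26.        ] pad [ 487.33682334 -264.50695055   10.        ]
ring [562.37916248 186.18046528  28.        ]
(111, 82, 22) [620.6 215.7  22. ]
(107, 298, 22) [503.9 216.2  22. ]
(225, 98, 43) [609. 152.  43.]
(650, 98, 43) [608.3 -74.6  43. ]
(220, 276, 43) [514.2 153.8  43. ]
(650, 276, 43) [513.4 -73.6  43. ]
front [594.74362003  71.58172945  39.        ] [524.24220387  71.46361212  39.        ] well mouth left edge [561.65108439 126.01078323  22.        ]
```

Lens at (486.5, −264) and well at about (562, 106), with the board yaw within ~0.02 of 90°. The sizes agree: the rail spans come out at 227 mm and 95 mm. I'll descend and grip.

```bash
python3 -m handwheel '[[[0,-1,-35],[0,0,0.004]],[[0,0,-35],[0,0,0]],[[0,0,-35],[0,0,0]],[[0,0,-30],[0,0,0]],[[0,0,-18],[0,0,0]],[[0,0,-9],[0,0,0]],[[0,0,0],[0,0,0]],[[0,0,0],[0,0,0]]]'; python3 -m handwheel '[[[0,0,0],[0,0,0]],[[0,0,0],[0,0,0]],[[0,0,0],[0,0,0]],[[0,0,0],[0,0,0]]]' 1; python3 -m handwheel '[[[0,0,5],[0,0,0]],[[0,0,20],[0,0,0]],[[0,0,45],[0,0,0]],[[10,50,45],[0,0,0]],[[10,55,20],[0,0,0]],[[10,55,0],[0,0,0]],[[10,55,0],[0,0,0]],[[10,25,0],[0,0,0]],[[0,0,0],[0,0,0]],[[0,0,0],[0,0,0]]]'
python3 - <<'E'
from h import *
c=capture("wrist"); save(c["img"],"w2"); spots(c,"wrist",["lens","lug","cover","board","cover_front"])
print(get_obs())
E
```

```text
time: 3.1
tool_pos: [487.7, -263.7, 39.6]
tcp_rot: [3.14, 0.001, 1.572]
contact_force: [0.5, 0.8, -0.2]
grip_width: 59.5
time: 3.6
tool_pos: [487.3, -263.4, 39.0]
tcp_rot: [3.141, 0.0, 1.572]
contact_force: [-0.3, 0.5, 3.2]
grip_width: 34.7
time: 4.85
tool_pos: [536.2, -27.9, 170.0]
tcp_rot: [-3.141, 0.0, 1.572]
contact_force: [0.8, 0.1, 0.3]
grip_width: 35.0
wrist lens 0.88 [ 558.2 -162.5   18.4] [345. 382.]
wrist lens 0.66 [561.9  17.2  41.4] [358. 171.]
wrist lens 0.62 [533.7 -18.4 155.6] [313. 288.]
wrist lug 0.62 [560.7  17.6  43.3] [357. 171.]
wrist cover 0.94 [561.7  16.1  42.2] [358. 173.]
wrist board 0.79 [565.8  40.5  41.9] [365. 135.]
wrist board 0.6 [561.3  16.8  42. ] [357. 172.]
wrist cover_front 0.56 [559.9  55.9  32.1] [355. 110.]
{'time': 5.15, 'joint_positions': array([-1.95176828e-01,  4.39145938e-01,  1.60641208e+00, -3.73098385e-05,
        1.09596533e+00, -1.94894972e-01]), 'dq': array([ 0.00444428,  0.00042363, -0.0003022 ,  0.00080389,  0.00041714,
        0.00110469]), 'tau': array([ 8.75142177e-05, -4.62026203e+01, -2.23554754e+01,  6.39353832e-02,
        5.39673760e-02, -3.07654198e-03]), 'tool_pos': array([536.32216937, -28.15879085, 170.10586885]), 'tcp_rot': array([3.14153109e+00, 4.59764563e-05, 1.57053153e+00]), 'contact_force': array([-0.18993063,  0.08626843, -1.24808651]), 'moment': array([-0.01524998, -0.11272627,  0.00899796]), 'grip_width': 34.63692793575347}
```

View pics/w2.png

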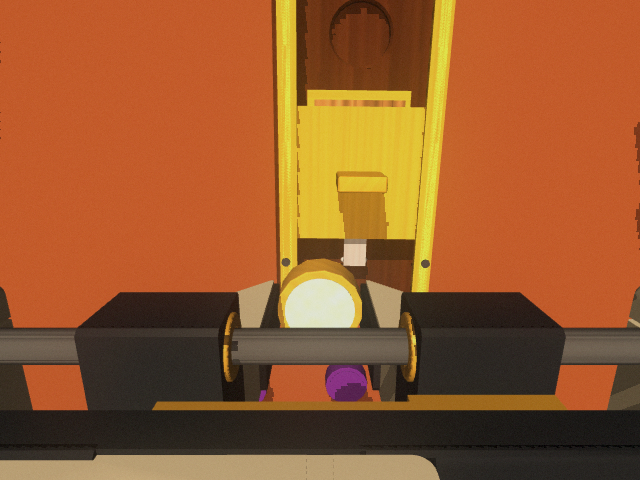

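The lens is held, with its top at px (320, 307). The well mouth is centred near (360, 34), the cover plate spans (298–424, 105–240), and the lug top is at (362, 183).

Run:
```python
from h import *
c=capture("wrist"); o=get_obs()["tool_pos"]
print("well",ray(c,330,34,22),ray(c,391,34,22),ray(c,361,0,22),ray(c,361,69,22))
print("lens off",ray(c,320,307,o[2]-13)-o, "lug",ray(c,362,183,69),ray(c,362,174,69),ray(c,362,191,69))
print("rail outer L",ray(c,277,10,43),ray(c,276,250,43),"R",ray(c,454,10,43),ray(c,430,250,43))
print("plate front", ray(c,362,106,39),ray(c,362,91,33),"back",ray(c,362,239,39))
```

```text
well [543.29673316 103.53696263  22.        ] [583.13245536 103.57235964  22.        ] [562.95754938 123.24177748  22.        ] [564.16685395  82.39079835  22.        ]
lens off [  0.3304152    1.41558827 -13.        ] lug [562.0570468   12.77356515  69.        ] [561.8941112   18.15157693  69.        ] [562.20359464   7.93646392  69.        ]
rail outer L [511.09296944 112.18330632  43.        ] [506.09711794 -37.68026377  43.        ] R [616.58516174 112.27995025  43.        ] [613.89139967 -37.61586997  43.        ]
plate front [563.80145588  58.15073368  39.        ] [564.13597113  67.70036407  33.        ] back [566.49564825 -30.77641516  39.        ]
```

```bash
python3 -m handwheel '[[[9,30,-15],[0,0,0]],[[9,30,-20],[0,0,0]],[[9,20,-15],[0,0,0]],[[0,0,0],[0,0,0]],[[0,0,0],[0,0,0]]]'
python3 - <<'E'
from h import *
c=capture("wrist"); save(c["img"],"w3"); print(get_obs()["tool_pos"],get_obs()["tcp_rot"]); print(c["cam_to_world"].round(3))
E
```

```text
time: 5.82
tool_pos: [563.6, 52.1, 120.4]
tcp_rot: [3.141, 0.0, 1.572]
contact_force: [-0.0, -0.0, -0.6]
grip_width: 35.2
[563.6849141   51.86509523 120.63182577] [3.14069671e+00 3.49875271e-04 1.57131131e+00]
[[ 1.00000e+00 -2.00000e-03 -1.00000e-03  5.63457e+02]
 [ 2.00000e-03  9.61000e-01  2.75000e-01  1.25689e+02]
 [ 1.00000e-03 -2.75000e-01  9.61000e-01  2.57571e+02]
 [ 0.00000e+00  0.00000e+00  0.00000e+00  1.00000e+00]]
```

View pics/w3.png

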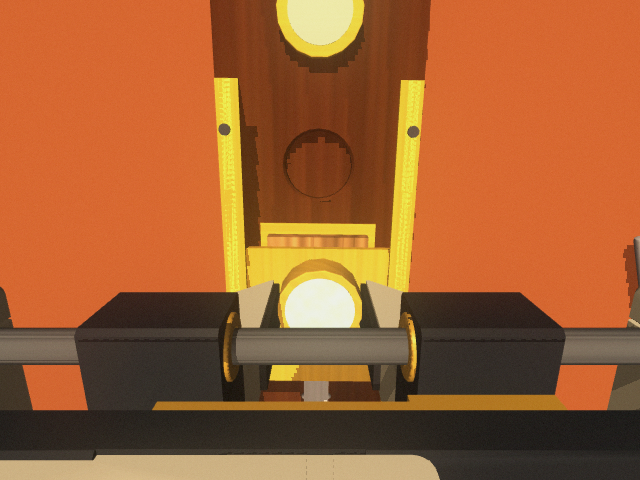

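The well mouth is at px (284–353, 129–199), centre (318.5, 164). The finished ring is near (320, 13), and the rail ends are at y ≈ 79.

Run:
```python
from h import *
c=capture("wrist")
for n,p in dict(L=(284,164,22),R=(353,164,22),T=(318.5,129,22),B=(318.5,199,22),lensTop=(320,309,107.6),rl=(227,79,43),rr=(412,80,43),holeL=(224,129,43),holeR=(413,131,43),pfL=(248,248,39),pfR=(388,248,39),fL=(261,224,33),fR=(376,224,33),raillo=(227,285,43),railro=(405,285,43),edgeL=(211,5,22),edgeR=(430,5,22)).items(): print(n,ray(c,*p).round(1))
```

```text
L [543.  104.2  22. ]
R [583.6 104.3  22. ]
T [563.3 124.1  22. ]
B [563.3  83.5  22. ]
lensTop [564.1  52.5 107.6]
rl [517.  148.5  43. ]
rr [610.6 148.2  43. ]
holeL [513.9 124.1  43. ]
holeR [612.8 123.2  43. ]
pfL [522.6  57.8  39. ]
pfR [603.6  57.9  39. ]
fL [529.8  70.6  33. ]
fR [597.   70.7  33. ]
raillo [510.   36.4  43. ]
railro [613.9  36.5  43. ]
edgeL [506.3 187.2  22. ]
edgeR [622.4 187.5  22. ]
```

Well at (563.3, 103.8). The rail ends agree, and yaw is about 0. I'll move over it and lower until the lens bottom is about 3 mm above the mouth.

```bash
python3 -m handwheel '[[[0,25,0],[0,0,0]],[[-0.5,26,0],[0,0,0]],[[0,0,-30],[0,0,0]],[[0,0,-25],[0,0,0]],[[0,0,-11],[0,0,0]],[[0,0,0],[0,0,0]],[[0,0,0],[0,0,0]]]'; python3 -m handwheel '[[[0,0,-2],[0,0,0]],[[0,0,-2],[0,0,0]],[[0,0,-1.5],[0,0,0]],[[0,0,0],[0,0,0]],[[0,0,0],[0,0,0]]]'
```

```text
time: 6.8
tool_pos: [563.7, 103.4, 55.2]
tcp_rot: [3.14, -0.0, 1.571]
contact_force: [0.7, 0.5, -0.1]
grip_width: 35.1
time: 7.42
tool_pos: [562.9, 103.6, 48.6]
tcp_rot: [3.142, 0.0, 1.572]
contact_force: [-0.2, -0.3, -1.4]
grip_width: 34.5
```

```bash
python3 -m handwheel '[[[0,0,-1],[0,0,0]],[[0,0,-1],[0,0,0]],[[0,0,0],[0,0,0]],[[0,0,0],[0,0,0]]]'; python3 -m handwheel '[[[0,0,-0.6],[0,0,0]],[[0,0,0],[0,0,0]],[[0,0,0],[0,0,0]]]'
```

```text
time: 7.92
tool_pos: [562.9, 103.6, 46.6]
tcp_rot: [3.141, 0.0, 1.572]
contact_force: [-0.3, 0.2, -0.2]
grip_width: 34.9
time: 8.3
tool_pos: [563.0, 103.6, 46.0]
tcp_rot: [3.141, 0.0, 1.572]
contact_force: [0.2, -0.3, -0.2]
grip_width: 34.8
```

Release to about 44 mm so the fingers stay clear of the rails, then lift. The next look goes over the lug.

```bash
python3 -m handwheel '[[[0,0,0],[0,0,0]],[[0,0,0],[0,0,0]],[[0,0,0],[0,0,0]]]' 0.53; python3 -m handwheel '[[[0,0,10],[0,0,0]],[[0,0,35],[0,0,0]],[[0,-25,35],[0,0,0]],[[0,-25,0],[0,0,0]],[[0,0,0],[0,0,0]],[[0,0,0],[0,0,0]]]';  python3 - <<'E'
from h import *
c=capture("wrist"); save(c["img"],"w4"); print(get_obs()["tool_pos"],get_obs()["tcp_rot"]); spots(c,"wrist",["lens","lug"])
E
```

```text
time: 8.68
tool_pos: [563.0, 103.6, 46.0]
tcp_rot: [3.141, 0.0, 1.572]
contact_force: [0.1, 0.9, -0.7]
grip_width: 42.9
time: 9.43
tool_pos: [562.7, 54.1, 126.0]
tcp_rot: [-3.141, -0.0, 1.572]
contact_force: [-0.4, 0.5, 0.2]
grip_width: 43.4
[562.68067488  54.33327478 125.83153554] [-3.14104562e+00 -3.16819162e-04  1.57215758e+00]
wrist lens 0.78 [562.3 108.8  33.4] [319. 161.]
wrist lens 0.32 [565.7 113.7  22.7] [324. 151.]
wrist lug 0.97 [560.7  33.8  42.6] [316. 289.]
```

View pics/w4.png

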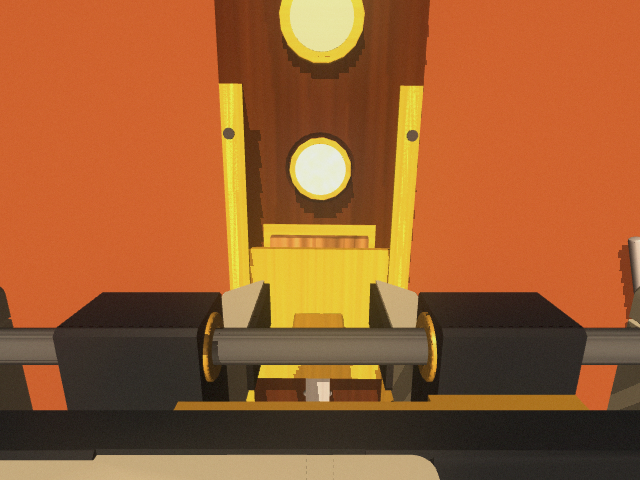

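The lens sits in the well at px (320, 168), and its top appears level. Next I close the jaws, go behind the lug and down.

```bash
python3 - <<'E'
from h import *
c=capture("wrist"); print("lens",ray(c,320.5,168.5,33))
E
python3 -m handwheel '[[[0,-32,0],[0,0,0]],[[0,-34,0],[0,0,0]],[[0,0,-30],[0,0,0]],[[0,0,-24],[0,0,0]],[[0,0,0],[0,0,0]],[[0,0,0],[0,0,0]],[[0,0,0],[0,0,0]]]' 1; python3 -m handwheel '[[[0,2,0],[0,0,0]],[[0,2,0],[0,0,0]],[[0,2,0],[0,0,0]],[[0,2,0],[0,0,0]],[[0,0,0],[0,0,0]]]';  python3 -m handwheel '[[[0,2,0],[0,0,0]],[[0,2,0],[0,0,0]],[[0,2,0],[0,0,0]],[[0,2,0],[0,0,0]],[[0,2,0],[0,0,0]]]'
```

```text
lens [563.27922733 104.85243501  33.        ]
time: 10.5
tool_pos: [563.6, -12.2, 73.1]
tcp_rot: [3.139, 0.0, 1.572]
contact_force: [-0.4, 0.7, 0.3]
grip_width: 0.6
time: 11.12
tool_pos: [562.9, -4.2, 71.9]
tcp_rot: [-3.142, -0.0, 1.572]
contact_force: [-0.1, 0.7, -0.1]
grip_width: 0.7
time: 11.75
tool_pos: [563.0, 5.7, 72.0]
tcp_rot: [3.141, 0.0, 1.572]
contact_force: [1.0, -0.4, -0.6]
grip_width: 0.4
```

```bash
python3 -m handwheel '[[[0,3,0],[0,0,0]],[[0,4,0],[0,0,0]],[[0,4,0],[0,0,0]],[[0,4,0],[0,0,0]],[[0,4,0],[0,0,0]],[[0,0,0],[0,0,0]]]'
python3 - <<'E'
from h import *
c=capture("wrist"); save(c["img"],"w5"); print([get_obs()["contact_force"].round(2)])
E
python3 -m handwheel '[[[0,3,0],[0,0,0]],[[0,3,0],[0,0,0]],[[0,3,0],[0,0,0]],[[0,3,0],[0,0,0]],[[0,3,0],[0,0,0]]]'
```

```text
time: 12.5
tool_pos: [562.7, 25.1, 72.0]
tcp_rot: [-3.141, -0.0, 1.572]
contact_force: [-1.2, 0.3, -0.0]
grip_width: 0.3
[array([-0.23, -0.54, -0.98])]
time: 13.18
tool_pos: [562.8, 39.8, 71.9]
tcp_rot: [-3.141, 0.0, 1.572]
contact_force: [-1.1, -0.8, -1.0]
grip_width: 0.3
```

View pics/w5.png

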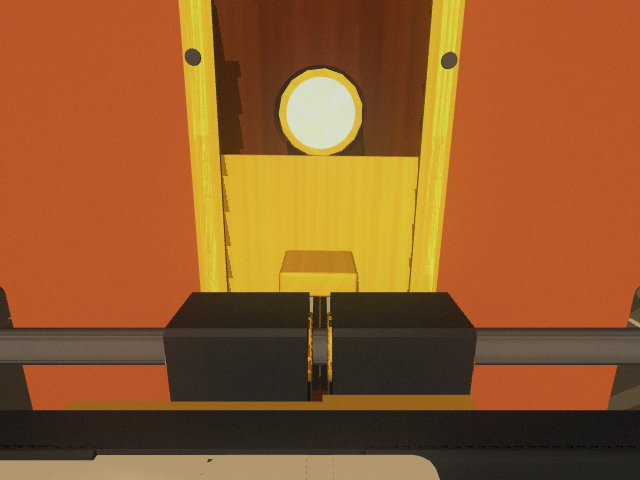

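The cover is being pushed cleanly: its front edge is at px row 155, approaching the lens at (320, 112). From here I go in finer steps, watching the y force.

```bash
python3 -m handwheel '[[[0,3,0],[0,0,0]],[[0,3,0],[0,0,0]],[[0,3,0],[0,0,0]],[[0,3,0],[0,0,0]]]';python3 -m handwheel '[[[0,1.5,0],[0,0,0]],[[0,1.5,0],[0,0,0]]]'; python3 -m handwheel '[[[0,1,0],[0,0,0]],[[0,1,0],[0,0,0]]]';python3 -m handwheel '[[[0,1,0],[0,0,0]],[[0,1,0],[0,0,0]]]'
```

```text
time: 13.68
tool_pos: [563.0, 51.8, 72.0]
tcp_rot: [3.141, 0.0, 1.572]
contact_force: [0.2, -1.8, -0.6]
grip_width: 0.6
time: 13.92
tool_pos: [563.0, 54.7, 72.0]
tcp_rot: [3.141, 0.0, 1.572]
contact_force: [-0.6, -0.1, -1.0]
grip_width: 0.3
time: 14.18
tool_pos: [563.0, 56.6, 72.0]
tcp_rot: [3.141, 0.0, 1.572]
contact_force: [0.4, -1.1, -1.1]
grip_width: 0.5
time: 14.42
tool_pos: [563.0, 58.7, 72.0]
tcp_rot: [3.141, 0.0, 1.572]
contact_force: [0.3, -0.4, -0.3]
grip_width: 0.5
```

```bash
python3 -m handwheel '[[[0,1,0],[0,0,0]],[[0,1,0],[0,0,0]]]'|sed -n '2p;4p'; python3 -m handwheel '[[[0,1,0],[0,0,0]],[[0,1,0],[0,0,0]]]'|sed -n '2p;4p';python3 -m handwheel '[[[0,1,0],[0,0,0]],[[0,1,0],[0,0,0]]]'|sed -n '2p;4p'
```

```text
tool_pos: [563.0, 60.7, 72.1]
contact_force: [0.4, -1.2, -1.4]
tool_pos: [563.0, 62.7, 72.1]
contact_force: [1.7, -0.3, -0.9]
tool_pos: [563.0, 64.6, 72.1]
contact_force: [0.8, -1.8, -0.2]
```

```bash
python3 -m handwheel '[[[0,1,0],[0,0,0]],[[0,1,0],[0,0,0]]]'|sed -n '2p;4p'; python3 -m handwheel '[[[0,1,0],[0,0,0]],[[0,1,0],[0,0,0]]]'|sed -n '2p;4p';python3 -m handwheel '[[[0,1,0],[0,0,0]],[[0,1,0],[0,0,0]]]'|sed -n '2p;4p'
```

```text
tool_pos: [563.1, 66.5, 72.1]
contact_force: [1.8, -3.7, -0.7]
tool_pos: [563.1, 68.3, 72.1]
contact_force: [1.7, -3.9, 0.1]
tool_pos: [563.1, 70.2, 72.1]
contact_force: [1.3, -6.6, 0.8]
```

The tab is climbing the ledge, so 1 mm calls from here.

```bash
python3 -m handwheel '[[[0,1,0],[0,0,0]]]'|sed -n '2p;4p'; python3 -m handwheel '[[[0,1,0],[0,0,0]]]'|sed -n '2p;4p'
```

```text
tool_pos: [563.1, 71.5, 72.1]
contact_force: [0.4, -1.7, 0.6]
tool_pos: [562.7, 73.1, 71.9]
contact_force: [0.0, -1.3, 0.2]
```

```bash
python3 -m handwheel '[[[0,1,0],[0,0,0]]]'|sed -n '2p;4p'
```

```text
tool_pos: [562.7, 74.0, 71.9]
contact_force: [0.6, -2.6, 0.3]
```

The crest is passed. Now 0.5 mm steps until the stop stiffens to about 8–10 N.

```bash
python3 -m handwheel '[[[0,0.5,0],[0,0,0]],[[0,0,0],[0,0,0]]]'|sed -n '2p;4p'; python3 -m handwheel '[[[0,0.5,0],[0,0,0]],[[0,0,0],[0,0,0]]]'|sed -n '2p;4p'
```

```text
tool_pos: [562.7, 74.1, 71.9]
contact_force: [-0.2, -2.5, -0.3]
tool_pos: [562.7, 74.4, 71.9]
contact_force: [0.1, -4.8, 0.6]
```

```bash
python3 -m handwheel '[[[0,0.4,0],[0,0,0]],[[0,0,0],[0,0,0]]]'|sed -n '2p;4p'
```

```text
tool_pos: [562.7, 74.7, 71.9]
contact_force: [-0.3, -4.7, 1.7]
```

```bash
python3 -m handwheel '[[[0,0.5,0],[0,0,0]],[[0,0,0],[0,0,0]]]'|sed -n '2p;4p'
```

```text
tool_pos: [562.7, 75.0, 71.9]
contact_force: [-1.3, -6.6, 0.7]
```

```bash
python3 -m handwheel '[[[0,0.5,0],[0,0,0]],[[0,0,0],[0,0,0]]]'|sed -n '2p;4p'
```

```text
tool_pos: [562.7, 75.3, 71.9]
contact_force: [-0.8, -7.7, 1.9]
```

```bash
python3 -m handwheel '[[[0,0.4,0],[0,0,0]],[[0,0,0],[0,0,0]]]'|sed -n '2p;4p'
```

```text
tool_pos: [562.7, 75.5, 71.9]
contact_force: [-1.3, -7.7, 1.7]
```

```bash
python3 -m handwheel '[[[0,0.5,0],[0,0,0]],[[0,0,0],[0,0,0]]]'|sed -n '2p;4p'
```

```text
tool_pos: [562.8, 75.8, 72.0]
contact_force: [-0.8, -9.0, 1.8]
```

```bash
python3 -m handwheel '[[[0,0.4,0],[0,0,0]],[[0,0,0],[0,0,0]]]'|sed -n '2p;4p'
```

```text
tool_pos: [562.7, 76.0, 71.9]
contact_force: [-2.1, -10.1, 1.3]
```

About 9.5 N, so the tab should be past. I'll back off gently, then away, and check.

```bash
python3 -m handwheel '[[[0,-0.5,0],[0,0,0]],[[0,-0.5,0],[0,0,0]],[[0,-0.5,0],[0,0,0]],[[0,-0.5,0],[0,0,0]]]'|sed -n '2p;4p'; python3 -m handwheel '[[[0,-0.5,0],[0,0,0]],[[0,-0.5,0],[0,0,0]],[[0,0,0],[0,0,0]]]'|sed -n '2p;4p';python3 -m handwheel '[[[0,-0.5,0],[0,0,0]],[[0,-0.5,0],[0,0,0]],[[0,0,0],[0,0,0]]]'|sed -n '2p;4p'; python3 -m handwheel '[[[0,-4,0],[0,0,0]],[[0,-10,0],[0,0,0]],[[0,-15,10],[0,0,0]],[[0,-15,25],[0,0,0]],[[0,-15,25],[0,0,0]],[[0,0,0],[0,0,0]],[[0,0,0],[0,0,0]]]'
python3 - <<'E'
from h import *
c=capture("wrist"); save(c["img"],"w6"); spots(c,"wrist",["lug","cover"])
E
```

```text
tool_pos: [562.7, 74.9, 71.9]
contact_force: [-0.3, -4.7, 0.6]
tool_pos: [562.7, 74.4, 71.9]
contact_force: [-1.4, -3.8, -0.1]
tool_pos: [563.2, 73.7, 72.1]
contact_force: [0.2, -0.3, -0.1]
time: 20.42
tool_pos: [562.6, 14.0, 131.7]
tcp_rot: [-3.141, -0.0, 1.571]
contact_force: [-0.4, -0.0, -0.6]
grip_width: 0.7
wrist lug 0.89 [562.9  91.9  43. ] [320. 118.]
wrist cover 0.66 [560.5  90.5  39.6] [316. 121.]
```

View pics/w6.png

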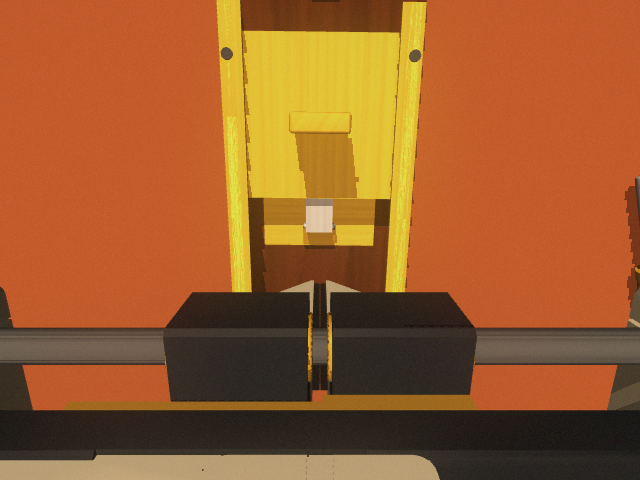

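Force evidence for the latch is ambiguous: the push faded out only near y = 74. I'll look straight down on the tab and ledge (px ~(320, 220) here).

```bash
python3 -m handwheel '[[[0,-20,-15],[0,0,0]],[[0,-20,-25],[0,0,0]],[[0,0,0],[0,0,0]],[[0,0,0],[0,0,0]]]'
python3 - <<'E'
from h import *
c0=capture("wrist"); o=get_obs()["tool_pos"]; print(o)
i=c0["img"]; save(cv2.resize(i[60:260,210:430],None,fx=3,fy=3,interpolation=cv2.INTER_CUBIC),"w7")
for y in range(20,110,10): print(y,[np.round(proj(c0,(563,y,z))[1]) for z in (24,29,39,69)])
E
```

```text
time: 21.08
tool_pos: [562.9, -25.8, 91.8]
tcp_rot: [-3.141, -0.0, 1.571]
contact_force: [0.3, 0.1, 0.1]
grip_width: 0.9
[563.19572435 -25.54320913  92.30137341]
20 [np.float64(182.0), np.float64(184.0), np.float64(187.0), np.float64(197.0)]
30 [np.float64(163.0), np.float64(164.0), np.float64(166.0), np.float64(173.0)]
40 [np.float64(143.0), np.float64(143.0), np.float64(144.0), np.float64(147.0)]
50 [np.float64(122.0), np.float64(122.0), np.float64(122.0), np.float64(121.0)]
60 [np.float64(101.0), np.float64(100.0), np.float64(99.0), np.float64(93.0)]
70 [np.float64(79.0), np.float64(78.0), np.float64(75.0), np.float64(65.0)]
80 [np.float64(56.0), np.float64(54.0), np.float64(50.0), np.float64(35.0)]
90 [np.float64(33.0), np.float64(30.0), np.float64(25.0), np.float64(5.0)]
100 [np.float64(9.0), np.float64(6.0), np.float64(-1.0), np.float64(-27.0)]
```

View pics/w7.png

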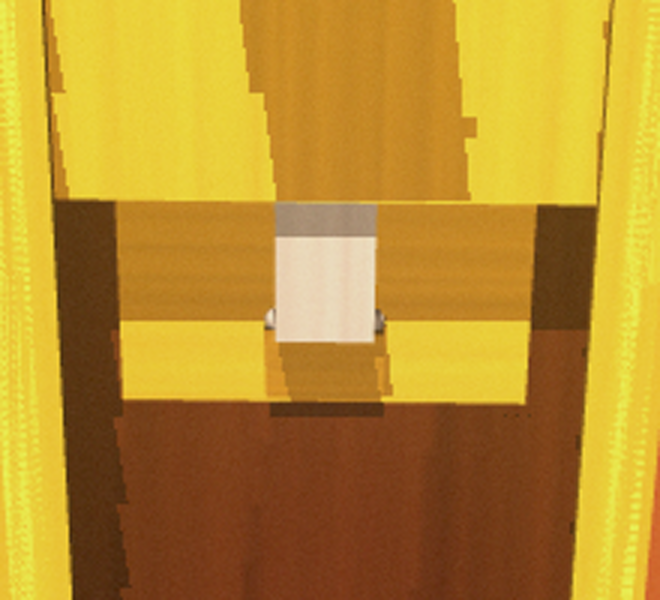

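The tab's end lies right past the lead-in ramp (crop (275–377, 342)), but the picture can't prove the drop. I'll feel for it instead: a re-push with averaged forces shows whether the cover rests preloaded.

```bash
cat > avg.py <<'E'
from h import *
a=[]
for _ in range(8):
    capture("top"); o=get_obs(); a.append(np.r_[o["tool_pos"],o["contact_force"]])
a=np.array(a); print("avg",a.mean(0).round(2),"sdFy",a[:,4].std().round(2))
E
python3 -m handwheel '[[[0,20,-10],[0,0,0]],[[0,25,-10],[0,0,0]],[[0,25,0],[0,0,0]],[[0,15,0],[0,0,0]],[[0,9,0],[0,0,0]],[[0,1.5,0],[0,0,0]],[[0,0,0],[0,0,0]],[[0,0,0],[0,0,0]]]'|sed -n '2p;4p'; python3 avg.py;  python3 -m handwheel '[[[0,1,0],[0,0,0]],[[0,0,0],[0,0,0]]]'|sed -n '2p;4p';python3 -m handwheel '[[[0,0.5,0],[0,0,0]],[[0,0,0],[0,0,0]]]'|sed -n '2p;4p'; python3 avg.py; python3 -m handwheel '[[[0,0.5,0],[0,0,0]],[[0,0,0],[0,0,0]]]'|sed -n '2p;4p'; python3 avg.py
```

```text
tool_pos: [563.0, 69.2, 72.1]
contact_force: [-0.1, 0.5, -0.0]
avg [ 5.6296e+02  6.9480e+01  7.2000e+01 -7.0000e-02 -2.9000e-01  5.0000e-02] sdFy 0.34
tool_pos: [562.9, 70.9, 72.0]
contact_force: [1.4, 0.2, -0.7]
tool_pos: [562.9, 71.4, 72.0]
contact_force: [0.3, 0.2, 0.4]
avg [ 5.6292e+02  7.1320e+01  7.2000e+01 -2.7000e-01 -0.0000e+00  3.1000e-01] sdFy 0.62
tool_pos: [562.9, 71.9, 72.0]
contact_force: [0.0, -0.3, 0.3]
avg [ 5.6292e+02  7.1820e+01  7.1990e+01 -3.1000e-01  4.0000e-02  1.9000e-01] sdFy 0.6
```

```bash
for k in 1; do :; done; python3 -m handwheel '[[[0,1,0],[0,0,0]],[[0,0,0],[0,0,0]]]'>/dev/null; python3 avg.py; python3 -m handwheel '[[[0,0.5,0],[0,0,0]],[[0,0,0],[0,0,0]]]'>/dev/null; python3 avg.py; python3 -m handwheel '[[[0,0.5,0],[0,0,0]],[[0,0,0],[0,0,0]]]'>/dev/null; python3 avg.py;python3 -m handwheel '[[[0,0.5,0],[0,0,0]],[[0,0,0],[0,0,0]]]'>/dev/null; python3 avg.py
```

```text
avg [ 5.6291e+02  7.2840e+01  7.2000e+01  8.0000e-02 -1.0000e-01  1.8000e-01] sdFy 0.35
avg [ 5.6292e+02  7.3320e+01  7.2000e+01  7.0000e-02  1.7000e-01 -1.0000e-01] sdFy 0.51
avg [ 5.6292e+02  7.3830e+01  7.2000e+01 -1.0000e-02 -3.0000e-01  2.0000e-02] sdFy 0.41
avg [ 5.6292e+02  7.4100e+01  7.2000e+01 -2.2000e-01 -2.9900e+00  1.0000e-02] sdFy 0.74
```

Contact is at about 74.0, which implies only ~1 N on the stop, so it's likely not latched yet. I'll push further, with averaged forces, to about 11 N.

```bash
python3 -m handwheel '[[[0,0.5,0],[0,0,0]],[[0,0.5,0],[0,0,0]],[[0,0,0],[0,0,0]]]'>/dev/null; python3 avg.py; python3 -m handwheel '[[[0,0.5,0],[0,0,0]],[[0,0.5,0],[0,0,0]],[[0,0,0],[0,0,0]]]'>/dev/null; python3 avg.py
```

```text
avg [ 5.6294e+02  7.4840e+01  7.2010e+01 -4.7000e-01 -5.3500e+00  1.7000e-01] sdFy 0.42
avg [ 5.6294e+02  7.5420e+01  7.2010e+01 -3.7000e-01 -7.5900e+00  4.7000e-01] sdFy 0.63
```

```bash
python3 -m handwheel '[[[0,0.5,0],[0,0,0]],[[0,0.5,0],[0,0,0]],[[0,0,0],[0,0,0]]]'>/dev/null; python3 avg.py
```

```text
avg [ 5.6295e+02  7.6000e+01  7.2020e+01 -5.6000e-01 -9.4800e+00  4.9000e-01] sdFy 0.52
```

```bash
python3 -m handwheel '[[[0,0.4,0],[0,0,0]],[[0,0.3,0],[0,0,0]],[[0,0,0],[0,0,0]]]'>/dev/null; python3 avg.py
```

```text
avg [562.96  76.36  72.03  -0.58 -10.97   0.72] sdFy 0.54
```

```bash
python3 -m handwheel '[[[0,-0.5,0],[0,0,0]],[[0,-0.5,0],[0,0,0]],[[0,0,0],[0,0,0]]]'>/dev/null; python3 avg.py;python3 -m handwheel '[[[0,-0.5,0],[0,0,0]],[[0,-0.5,0],[0,0,0]],[[0,0,0],[0,0,0]]]'>/dev/null; python3 avg.py;python3 -m handwheel '[[[0,-0.5,0],[0,0,0]],[[0,0,0],[0,0,0]]]'>/dev/null; python3 avg.py;python3 -m handwheel '[[[0,-0.5,0],[0,0,0]],[[0,0,0],[0,0,0]]]'>/dev/null; python3 avg.py;python3 -m handwheel '[[[0,-0.5,0],[0,0,0]],[[0,0,0],[0,0,0]]]'; python3 avg.py
```

```text
avg [ 5.6295e+02  7.5850e+01  7.2030e+01 -7.2000e-01 -8.7200e+00  5.4000e-01] sdFy 0.3
avg [ 5.6294e+02  7.5280e+01  7.2010e+01 -1.1000e-01 -6.7800e+00  5.3000e-01] sdFy 0.67
avg [ 5.6295e+02  7.5010e+01  7.2010e+01 -1.4000e-01 -5.6700e+00  4.0000e-01] sdFy 0.42
avg [ 5.6294e+02  7.4760e+01  7.2010e+01  7.0000e-02 -5.4200e+00  5.1000e-01] sdFy 0.55
time: 32.88
tool_pos: [562.9, 74.5, 72.0]
tcp_rot: [3.141, -0.0, 1.572]
contact_force: [-0.4, -4.5, 0.6]
grip_width: 0.3
avg [ 5.6293e+02  7.4550e+01  7.2000e+01  3.0000e-02 -3.8300e+00 -2.0000e-01] sdFy 0.39
```

```bash
python3 -m handwheel '[[[0,-0.3,0],[0,0,0]]]'>/dev/null; python3 avg.py;python3 -m handwheel '[[[0,-0.3,0],[0,0,0]]]'>/dev/null; python3 avg.py; python3 -m handwheel '[[[0,-0.3,0],[0,0,0]]]'|head -1; python3 avg.py
```

```text
avg [ 5.6292e+02  7.4350e+01  7.1990e+01  3.0000e-01 -2.6100e+00 -3.0000e-02] sdFy 0.49
avg [ 5.6292e+02  7.4090e+01  7.1990e+01  1.1000e-01 -1.0500e+00  7.0000e-02] sdFy 0.43
time: 34.45
avg [ 5.6288e+02  7.3710e+01  7.1980e+01  2.3000e-01 -1.2000e-01 -1.0000e-02] sdFy 0.41
```

Ambiguous again, with about 1.8 N implied. A decisive test is to nudge the lug backwards from its front side: an unlatched cover slides back at ~1 N.

```bash
python3 -m handwheel '[[[0,-3,0],[0,0,0]],[[0,0,18],[0,0,0]],[[0,0,20],[0,0,0]],[[0,20,0],[0,0,0]],[[0,19.5,0],[0,0,0]],[[0,0,-20],[0,0,0]],[[0,0,-18],[0,0,0]],[[0,-3,0],[0,0,0]],[[0,0,0],[0,0,0]]]'; python3 -m handwheel '[[[0,-1,0],[0,0,0]],[[0,-1,0],[0,0,0]],[[0,0,0],[0,0,0]]]'|sed -n '2p;4p';python3 -m handwheel '[[[0,-1,0],[0,0,0]],[[0,0,0],[0,0,0]]]'|sed -n '2p;4p'
```

```text
time: 35.98
tool_pos: [562.9, 107.6, 72.0]
tcp_rot: [-3.141, 0.0, 1.572]
contact_force: [0.5, -0.0, 0.1]
grip_width: 0.4
tool_pos: [563.3, 105.7, 72.6]
contact_force: [-0.1, 5.1, 2.2]
tool_pos: [563.3, 105.4, 72.6]
contact_force: [1.2, 8.1, 1.9]
```

The cover holds against 8 N backwards with almost no movement, so it is latched. To finish, I back off, go round, and give one gentle forward push of about 10 N so the cover rests tight on the stop.

```bash
python3 -m handwheel '[[[0,3,0],[0,0,0]],[[0,0,18],[0,0,0]],[[0,0,20],[0,0,0]],[[0,-20,0],[0,0,0]],[[0,-19,0],[0,0,0]],[[0,0,-20],[0,0,0]],[[0,0,-18],[0,0,0]],[[0,3,0],[0,0,0]],[[0,0,0],[0,0,0]]]'|sed -n '1,2p;4p'; python3 avg.py
```

```text
time: 37.72
tool_pos: [563.0, 70.6, 72.0]
contact_force: [-0.1, -0.3, 1.4]
avg [ 5.632e+02  7.101e+01  7.249e+01  2.600e-01 -6.000e-02 -5.000e-02] sdFy 0.28
```

```bash
python3 -m handwheel '[[[0,1,0],[0,0,0]],[[0,1,0],[0,0,0]],[[0,0.6,0],[0,0,0]],[[0,0,0],[0,0,0]]]'>/dev/null; python3 avg.py; python3 -m handwheel '[[[0,0.4,0],[0,0,0]],[[0,0,0],[0,0,0]]]'>/dev/null; python3 avg.py; python3 -m handwheel '[[[0,0.5,0],[0,0,0]],[[0,0.5,0],[0,0,0]],[[0,0,0],[0,0,0]]]'>/dev/null; python3 avg.py
```

```text
avg [ 5.6292e+02  7.3720e+01  7.1990e+01  2.7000e-01 -4.0000e-02 -1.2000e-01] sdFy 0.33
avg [ 5.6294e+02  7.3990e+01  7.2000e+01  1.0000e-01 -1.4000e+00  1.6000e-01] sdFy 0.47
avg [ 5.6294e+02  7.4670e+01  7.2010e+01 -1.1000e-01 -5.0400e+00  6.1000e-01] sdFy 0.4
```

Contact is still at 73.85 after the 8 N backward nudge, so the cover did not move back. Final push to about 10.5 N, then release and retreat.

```bash
python3 -m handwheel '[[[0,0.5,0],[0,0,0]],[[0,0.5,0],[0,0,0]],[[0,0.5,0],[0,0,0]],[[0,0.5,0],[0,0,0]],[[0,0,0],[0,0,0]]]'>/dev/null; python3 avg.py
```

```text
Traceback (most recent call last):
  File "avg.py", line 4, in <module>
    capture("top"); o=get_obs(); a.append(np.r_[o["tool_pos"],o["contact_force"]])
    ~~~~~~~^^^^^^^
ValueError: 200 camera calls are used up
```

```bash
python3 -m handwheel '[[[0,0.3,0],[0,0,0]],[[0,0.2,0],[0,0,0]],[[0,0,0],[0,0,0]]]'>/dev/null; python3 avg.py
```

```text
Traceback (most recent call last):
  File "avg.py", line 4, in <module>
    capture("top"); o=get_obs(); a.append(np.r_[o["tool_pos"],o["contact_force"]])
    ~~~~~~~^^^^^^^
ValueError: 200 camera calls are used up
```

Camera calls are used up, so I'm relying on the move's own readouts from here.

```bash
python3 -m handwheel '[[[0,0,0],[0,0,0]]]'; python3 -m handwheel '[[[0,0,0],[0,0,0]]]'|sed -n '2p;4p'
```

```text
time: 41.62
tool_pos: [563.0, 76.1, 72.0]
tcp_rot: [-3.141, 0.002, 1.572]
contact_force: [-0.6, -9.9, 0.3]
grip_width: 0.6
tool_pos: [562.9, 76.1, 72.0]
contact_force: [-0.6, -10.8, 0.7]
```

```bash
python3 -m handwheel '[[[0,-1,0],[0,0,0]],[[0,-1,0],[0,0,0]],[[0,-1,0],[0,0,0]],[[0,-2,0],[0,0,0]],[[0,-8,0],[0,0,0]],[[0,-20,20],[0,0,0]],[[0,-20,40],[0,0,0]],[[0,0,40],[0,0,0]],[[0,0,0],[0,0,0]],[[0,0,0],[0,0,0]]]'; python3 -c "
from plant import bot; print(bot.close_job())"
```

```text
time: 43.0
tool_pos: [562.4, 24.7, 171.4]
tcp_rot: [-3.141, -0.0, 1.572]
contact_force: [-0.0, 0.2, -0.5]
grip_width: 0.0
the job is handed in; nothing more can be done
None
```

The lens is seated in the well and the cover is slid shut and almost certainly latched. I handed the job in at about 43 s with the arm retracted and touching nothing.

- **Lens:** I lowered it with no resistance to the expected floor height. The last picture put its centre within about 1 mm of the well's, and it looked level.
- **Click:** the push rose to about 6.6 N as the tab climbed the ledge, then dropped to about 1.5 N at roughly 74 mm of travel. After that the stop stiffened the push. The highest averaged push I read was 11 N.
- **Latch check:** I nudged the lug backwards with about 8 N and the cover barely gave. Feeling from behind afterwards, contact was at the same place to about 0.1 mm. I then gave a last push of about 10 N and let go.

**Checks that disagreed:**
- Reading the force against position at rest suggested only about 2 N on the stop, below the 2.5 N needed. The backward nudge pointed clearly to latched, and I trusted that over the estimate.
- The picture of the tab could not show whether it had dropped behind the ledge.
- The 200 camera calls ran out before the final push, so there is no picture of the end state.

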